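# Tare a spring scale and check it with a brass weight

## Task

Check the dial spring scale: take the black-capped jar off its platform and stand it upright on the worktop, then put the empty steel tray flat on the middle of the platform. With only the tray on it, turn the dial's knurled bezel until the green zero mark lies under the pointer and let go, then stand the larger brass weight upright in the tray and leave it there, so that the pointer comes to rest on the red check mark. Leave everything else where it stands.

Things in the scene. Friction and masses are not known exactly. Their poses are not given: they have to be found in the camera images.
- scale: Light grey spring scale fixed to the worktop. Origin on the worktop. Its x axis points to its back, y to its left as seen from the front, z up. Left half (y from 0 to 120 mm, x from -50 to 65 mm, 57 mm high): a console whose front face slopes 30 degrees from level (rising to the back) and carries the dial. Right half (y from -132 to 0 mm, x from -53 to 65 mm, 35 mm high): a low base under the platform. Its place and yaw vary.
- pan_top (a point): Centre of the top of the scale's weighing platform, a flat level steel disc 92 mm across and 6 mm thick, beside the dial; unloaded at x 5, y -68, z 59.5 mm from the scale's origin along its axes. It is on a spring and sinks straight down 0.049 mm per gram, 17 mm at most (about 3.4 N pushes it to its stop).
- pan (a joint): How far the platform has sunk, m (0 unloaded, 0.017 at its stop).
- pointer (a joint): Angle of the black pointer (rad), clockwise as seen looking at the dial; 0 (empty platform) points straight up the sloping face. It is driven by the platform: 0.010 rad per gram of load, settling in about 0.5 s. It lies inside the bezel below its rim and cannot be touched by broad fingers.
- bezel (a joint): Angle of the knurled bezel (rad), clockwise as seen looking at the dial; at 0 its green zero mark points straight up the sloping face. The pointer reads zero when joint bezel equals joint pointer. It turns stiffly (0.04 N m), stays where it is left, range -3 to 3; starts between -0.3 and 0.15, so with the tray on it needs 0.4 to 1.45 rad clockwise.
- bezel_center (a point): Centre of the bezel's rim, on its axis. The bezel is a dark steel ring with knurled outside, 61 mm across (63 over the knurls), standing 22 mm square off the sloping face; the white graduated dial is part of it. This point is at the rim's outer level; its z axis is the outward normal of the face (tilted 30 degrees from vertical to the front of the scale). Grip the ring across its diameter along this axis, with fingertips 3 to 10 mm short of the face, and twist about the axis.
- zero_mark (a point): Middle of the green zero mark (a 3 mm wide radial bar) on the dial, 20.5 mm from the bezel's axis; turns with the bezel.
- check_mark (a point): Middle of the red check mark on the dial, same radius, 2.0 rad clockwise from the green one: where the pointer comes with the large weight once the tray has been tared.
- pointer_tip (a point): Point on the pointer near its tip, 20.5 mm from the axis, at the same level as the marks' points: it meets point zero_mark when the pointer reads zero.
- jar: White cream jar with black cap, 44 mm across, 35 mm high, 40 g; starts upright on the platform. The worktop round x 0.425, y 0.128 m is always free to take it; keep clear of the tall blue hand press (x 0.61, y 0.19 m; base from x 0.47) and the wall cabinets (from x 0.57 m, 0.46 m up). Origin at the centre of its underside, z up.
- tray: Open steel weighing tray, 96 mm (its x) by 60 mm (its y), 14 mm high, walls and floor 3 mm, straight sides; 56 to 112 g. Starts empty on the worktop. Origin at the centre of its underside, z up.
- big_weight: Larger brass check weight, 200 g: 29 mm across, 34 mm high with a knob on top. Its lower 21 mm is a plain cylinder. Origin at the centre of its underside, z up. It changes places with the smaller one.
- small_weight: Smaller brass weight, 23 mm across, 27 mm high: not used, to be left alone. Origin under its centre.
- blue_bottle: Bystander: small blue bottle, 27 mm across, 70 mm high. Origin under its centre.
- beaker: Bystander: clear beaker, 52 mm across, 70 mm high. Origin under its centre.
- label_roll: Bystander: roll of labels, 68 mm across, 29 mm high. Origin under its centre.
- timer: Bystander: white kitchen-style timer, 64 x 64 x 19 mm. Origin under its centre.
- amber_bottle: Bystander: small amber bottle with white cap, 27 mm across, 70 mm high. Origin under its centre.
- marker: Bystander: black marker pen lying down, 136 mm long, 13 mm thick. Origin under its centre.

How it is judged:
By the outcome, as a careful person would: the job done as asked, in the order asked, and still so for the second after the job is handed in, with the robot touching nothing.
It also fails if it takes over 72 s, if anything falls off the work surface, if the arm or the gripper's body presses on something with over 40 N, if the wrist force passes 120 N, or if a joint passes its speed limit or range.

## Robot

A 6-joint arm with a two-finger parallel gripper is mounted at the origin on a cart in front of the work surface, level with it; the furniture and walls round the work are solid. World frame = base frame: x ahead of the robot, y to its left, z up, the work surface at z = 0. Lengths are in m, angles in rad, forces in N, time in s.
With the tool pointing down it reaches from about 0.25 to 0.775 m from the base axis. Payload 4 kg.
Tool frame: the origin (TCP) lies where the fingers leave the gripper's body, on its centre line; the fingertips stand 97 mm ahead of it and the grasp point (between the pads) lies 78 mm ahead of it; x points along the fingers, y is the direction in which the jaws open and shut, and the axes are right-handed (so a half turn about x gives the same grasp; the last joint's range is limited). The gripper opens to 94 mm and grips with 3 to 60 N. Pads are 16 mm wide; open, the fingers measure 119 mm over their backs; the gripper's body (75 mm by 177 mm) begins 78 mm behind the grasp point.
Start: joints at [1.044, 0.087, 1.371, -0, 1.684, -0.103], TCP at [0.226, 0.501, 0.303] pointing down, gripper open.
Joint ranges: [-3.1, 3.1], [-0.76, 2.03], [0.27, 2.55], [-1.08, 4.22], [0.17, 2.65], [-2.57, 2.57]. Speed limits (rad/s): [2.79, 2.79, 3.14, 3.14, 3.14, 3.14].

## Interface

Orientations are given as a unit quaternion [x, y, z, w].
In Python, from cell import telemetry, viewer, order gives the robot as it stands. The module is installed in compiled form; this text tells all that it offers.
- The arm moves only by the tool send_rows, never from a script. Its argument "increments" is a list of rows, each a list of 3 entries, a list of its own where there are three numbers: the shift along the world's x, y, z in cm, then the turn, a rotation vector about the world's x, y, z in units of 8 degrees (1.0 is 8 degrees), then the opening in per cent of the stroke, from 0 (shut) to 100 (fully open). A call has 1 to 20 rows; each row shifts and turns the commanded pose from where the row before left it; what a row does not reach is not made up. A row lasts 1/8 s, in which the tool goes at most 62.5 mm and 10.7 degrees, less where a joint would pass 70% of its speed; a pose out of reach is approached as far as the arm can. A call is refused whole if a number of a shift passes 6.25 or a number of a turn 1, either way. A call with a gripper value outside its range is refused whole. The fingers move at their own pace and stop on an object; the grip force is fixed at half the most. Time passes only in rows, so rows that do not move let the fingers close. It gives the time, the measured TCP pose, the force and the opening at its end, in the units of the state.
- telemetry.observe(): the state, without advancing time (a new reading comes with each control period).
- viewer.get_image(name): name is "side" or "top" or "wrist"; returns a dict with "color" (384x512x3 uint8, red, green, blue), "z_map" (384x512 float32, m along the optical axis (not along the pixel's ray), 0 where there is no reading), "fovy" (degrees; the focal length in pixels is half the picture's height over the tangent of half this angle, whatever the lens; pixels are square), "cx", "cy" (the principal point, pixels), "rvec" (rotation vector, rad) and "tvec" (3), from world to camera coordinates, as OpenCV has them; the wrist camera has in their place "T_tool_cam" (4x4, takes a point from camera to tool coordinates, whose origin is the TCP and whose axes are the tool frame's). Camera axes: x right, y down, z forward; pixel columns grow to the right and rows downward; lengths in m; the calibration is good to about 2 mm. A picture is of the moment at which its call begins: read the wrist's pose just before it.
- order.job_done(): hands the job in, once; it reports no verdict.
The state is a dict: "clock": time; "joint_pos": joint angles; "qd": joint speeds; "joint_torque": joint torques, N m; "tool_pos": TCP position; "orientation": TCP orientation; "force": force on the tool from outside, world axes, zero at the start; "moment": the same for the moment, N m; "width": finger opening in m.
Only numpy, scipy, OpenCV 4.12 (cv2) and the standard library are available. Lean on these libraries where they do the work, as an engineer would, in place of code of your own. Each camera call takes 0.05 s, during which the arm holds its last target.

## Working session

There is one attempt and no reset: what is moved stays moved. The work goes in short steps, Python scripts to look and compute and a tool call to move; the robot and the scene stay as the last step left them, time stands still between calls to the robot, and variables do not carry over. Pictures are saved under pics/ and viewed, and the job is handed in when it is done.

Besides the shell and the picture viewer there is one more tool, called by a JSON object that holds its "api" and its "payload". send_rows: Moves the arm, as the interface text tells. Its arguments: {"type":"object","properties":{"increments":{"type":"array"}},"required":["increments"]}

```bash
mkdir -p pics; cat > h.py <<'E'
import numpy as np, cv2
from scipy.spatial.transform import Rotation as R
from cell import telemetry, viewer, order
def grab(name,fn=None):
    s=telemetry.observe(); im=viewer.get_image(name)
    im['state']=s
    if fn: cv2.imwrite('pics/'+fn,im['color'][:,:,::-1])
    f=im['color'].shape[0]/2/np.tan(np.radians(im['fovy'])/2); im['f']=f
    if 'rvec' in im:
        Rm=cv2.Rodrigues(np.array(im['rvec'],float))[0]; t=np.array(im['tvec'],float).ravel()
        im['Rwc']=Rm.T; im['c']=-Rm.T@t
    else:
        T=np.array(im['T_tool_cam']); Rt=R.from_quat(s['orientation']).as_matrix()
        im['Rwc']=Rt@T[:3,:3]; im['c']=Rt@T[:3,3]+np.array(s['tool_pos'])
    return im
def ray(im,u,v): return im['Rwc']@np.array([(u-im['cx'])/im['f'],(v-im['cy'])/im['f'],1.])
def atz(im,u,v,z):
    d=ray(im,u,v); return im['c']+d*(z-im['c'][2])/d[2]
def dep(im,u,v): 
    return im['c']+ray(im,u,v)*im['z_map'][int(v),int(u)]
def cloud(im):
    h,w=im['z_map'].shape; u,v=np.meshgrid(np.arange(w),np.arange(h))
    d=np.stack([(u-im['cx'])/im['f'],(v-im['cy'])/im['f'],np.ones_like(u,float)],-1)*im['z_map'][...,None]
    return d@im['Rwc'].T+im['c']
def proj(im,p):
    q=im['Rwc'].T@(np.asarray(p)-im['c']); return q[0]/q[2]*im['f']+im['cx'],q[1]/q[2]*im['f']+im['cy']
def crop(im,u0,v0,u1,v1,k,fn):
    cv2.imwrite('pics/'+fn,cv2.resize(im['color'][v0:v1,u0:u1,::-1],None,fx=k,fy=k,interpolation=cv2.INTER_CUBIC))
E
python3 - <<'E'
from h import *
for n in ['side','top','wrist']:
    im=grab(n,n+'0.png'); print(n,im['c'].round(3),im['f'],im['cx'],im['cy'])
print(telemetry.observe())
E
```

```text
side [0.118 0.959 0.638] 364.10380692733145 254.4859839022124 195.5729597466793
top [ 0.217 -0.182  1.607] 425.8079500973541 262.1030744752487 190.0599496525049
wrist [0.158 0.533 0.383] 344.75942794964453 251.866199662982 191.58795917976377
{'clock': 0.15, 'joint_pos': array([ 1.04388035e+00,  8.77797644e-02,  1.37188157e+00, -1.41631796e-05,
        1.68357709e+00, -1.03091644e-01]), 'qd': array([ 5.53949281e-05, -2.73351865e-03, -6.13631338e-03,  7.61189133e-06,
       -4.46983700e-04,  6.15645755e-04]), 'joint_torque': array([ 9.45251886e-04, -3.40645444e+01, -3.02792537e+01,  7.18981284e-02,
        3.04792158e-02, -1.16861684e-04]), 'tool_pos': array([0.22606479, 0.50112005, 0.30178885]), 'orientation': array([ 0.14817126,  0.69146436, -0.14928082,  0.69111327]), 'force': array([-0.41520961, -0.13187798, -0.88310397]), 'moment': array([ 0.05442326, -0.0335745 , -0.00677897]), 'width': 0.09387234542067731}
```

View pics/side0.png

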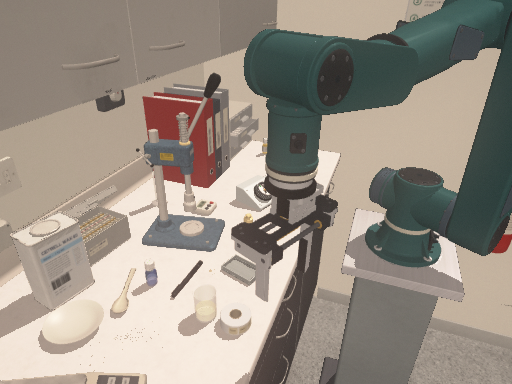

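View pics/top0.png

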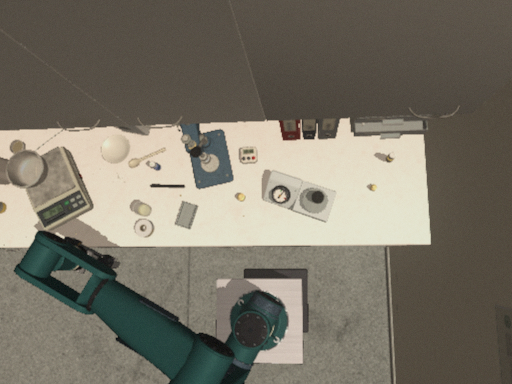

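View pics/wrist0.png

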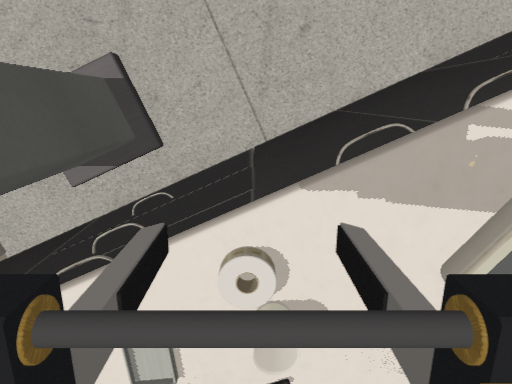

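```bash
python3 - <<'E'
from h import *
im=grab('top')
crop(im,170,130,270,230,6,'t1.png'); crop(im,250,155,390,235,5,'t2.png')
print(proj(im,(0,0,0)),proj(im,(.425,.128,0)))
for uv in [(186,215),(241,197),(374,187),(280,194),(317,197),(143,209),(144,228)]:
    print(uv,dep(im,*uv).round(3),atz(im,*uv,0).round(3))
E
```

```text
(np.float64(258.647523171258), np.float64(319.6108040062578)) (np.float64(225.54366751918542), np.float64(205.09564429845128))
(186, 215) [0.388 0.283 0.003] [0.389 0.283 0.   ]
(241, 197) [0.45  0.062 0.037] [0.455 0.068 0.   ]
(374, 187) [ 0.48  -0.431  0.024] [ 0.484 -0.435  0.   ]
(280, 194) [ 0.458 -0.085  0.044] [ 0.464 -0.083  0.   ]
(317, 197) [ 0.437 -0.22   0.091] [ 0.45  -0.223  0.   ]
(143, 209) [0.413 0.451 0.017] [0.415 0.457 0.   ]
(144, 228) [ 0.34   0.45  -0.001] [0.34 0.45 0.  ]
```

View pics/t1.png

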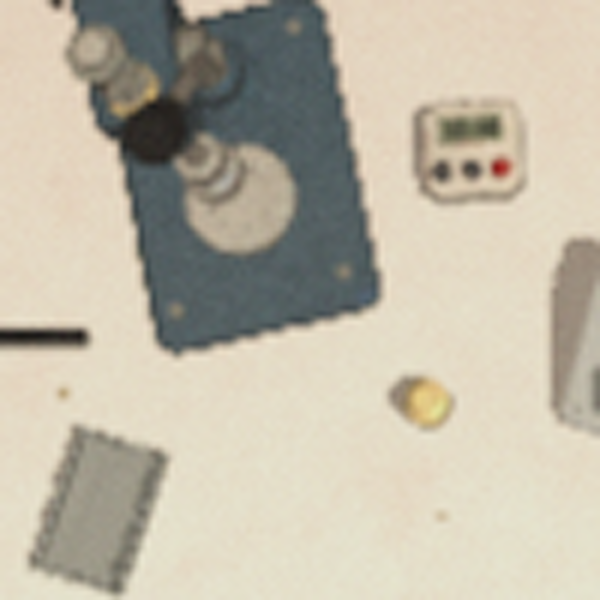

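View pics/t2.png

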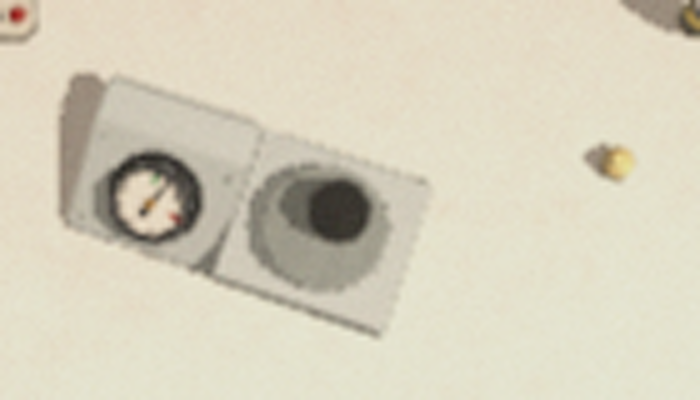

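```bash
python3 - <<'E'
from h import *
s=telemetry.observe(); print(R.from_quat(s['orientation']).as_matrix().round(3))
im=grab('wrist'); print(np.array(im['T_tool_cam']).round(3))
im=grab('top'); P=cloud(im)
m=(P[...,0]>.36)&(P[...,0]<.56)&(P[...,1]>-.32)&(P[...,1]<-.0)
for lo,hi in [(.030,.040),(.053,.0605),(.08,.1)]:
    q=P[m&(P[...,2]>lo)&(P[...,2]<hi)]; print(lo,len(q),q.mean(0).round(4),q.min(0).round(3),q.max(0).round(3))
    r=cv2.minAreaRect(q[:,:2].astype(np.float32)*1000); print(r)
E
```

```text
[[-0.001  0.411  0.912]
 [-0.001  0.912 -0.411]
 [-1.    -0.001 -0.   ]]
[[-0.001 -0.256  0.967 -0.081]
 [ 1.    -0.     0.001  0.001]
 [ 0.     0.967  0.256 -0.075]
 [ 0.     0.     0.     1.   ]]
0.03 665 [ 0.4342 -0.1851  0.0352] [ 0.36  -0.292  0.03 ] [ 0.507 -0.032  0.04 ]
((450.4347229003906, -155.63890075683594), (250.5616455078125, 118.49571228027344), 70.29776763916016)
0.053 564 [ 0.4655 -0.1565  0.0569] [ 0.383 -0.257  0.053] [ 0.547 -0.042  0.06 ]
((464.5592956542969, -149.12258911132812), (236.0358428955078, 92.60490417480469), 61.72827911376953)
0.08 120 [ 0.4365 -0.2228  0.0924] [ 0.416 -0.242  0.081] [ 0.459 -0.203  0.099]
((437.7742919921875, -222.18978881835938), (39.12155532836914, 42.86965560913086), 88.78382110595703)
```

{"api": "send_rows", "payload": {"increments": [[[1.1,-4.5,0],[0,0,0.1],100],[[1.1,-4.5,0],[0,0,0.1],100],[[1.1,-4.5,0],[0,0,0.1],100],[[1.1,-4.5,0],[0,0,0.1],100],[[1.1,-4.5,0],[0,0,0.1],100],[[1.1,-4.5,0],[0,0,0],100],[[1.1,-4.5,0],[0,0,0],100],[[1.1,-4.5,0],[0,0,0],100],[[1.1,-4.5,0],[0,0,0],100],[[1.1,-4.5,0],[0,0,0],100],[[1.1,-4.5,0],[0,0,0],100],[[1.1,-4.5,0],[0,0,0],100],[[1.1,-4.5,0],[0,0,0],100],[[1.1,-4.5,0],[0,0,0],100],[[1.1,-3,0],[0,0,0],100],[[0,0,0],[0,0,0],100]]}}

```text
clock: 2.3
tool_pos: [0.3913, -0.1601, 0.3022]
orientation: [0.126, 0.696, -0.125, 0.695]
force: [-0.2, -0.6, 1.0]
width: 0.094
```

```bash
python3 - <<'E'
from h import *
im=grab('wrist','w1.png'); print(im['state']['tool_pos'],im['state']['joint_pos'].round(3),im['c']); print(R.from_quat(im['state']['orientation']).as_matrix().round(3))
E
```

```text
[ 0.39128176 -0.16006494  0.30222134] [-0.523 -0.2    1.645  0.     1.698 -1.736] [ 0.32171275 -0.13333195  0.38378185]
[[-0.001  0.35   0.937]
 [ 0.001  0.937 -0.35 ]
 [-1.     0.    -0.001]]
```

View pics/w1.png

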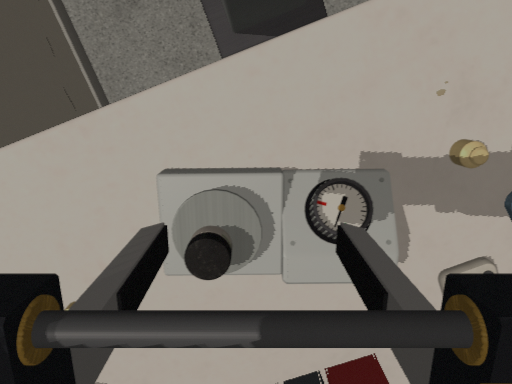

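```bash
python3 - <<'E'
from h import *
im=grab('wrist'); crop(im,150,155,410,290,3,'w1c.png')
P=cloud(im); np.savez('w1.npz',P=P,c=im['color'])
E
```

```text
(no output)
```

View pics/w1c.png

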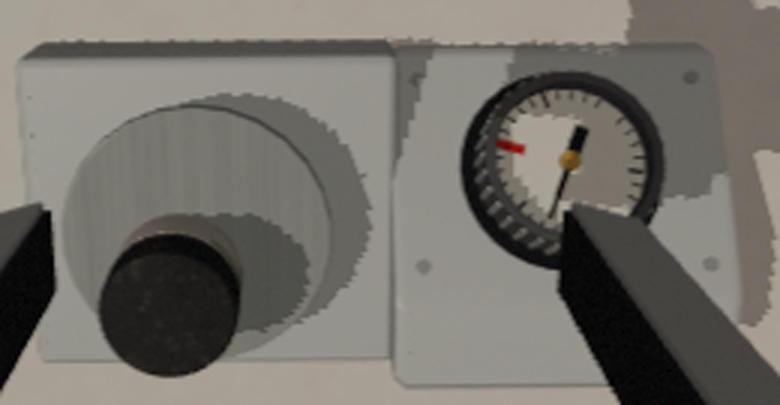

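```bash
python3 - <<'E'
from h import *
im=grab('wrist')
g=lambda u,v,z:atz(im,150+u/3,155+v/3,z)
a,b=g(20,60,.035),g(395,57,.035); print(a,b,np.degrees(np.arctan2(*(b-a)[:2][::-1]))-90,np.linalg.norm(b-a))
c,d=g(40,358,.035),g(390,357,.035); print(c,d,np.degrees(np.arctan2(*(d-c)[:2][::-1]))-90)
pan=g(196.5,237,.0575);print('pan',pan, g(62,237,.0575)-g(331,237,.0575))
print('jar',g(170,305,.0925))
yaw=np.radians(-20.3)
xs=np.array([np.cos(yaw),np.sin(yaw),0]);ys=np.array([-np.sin(yaw),np.cos(yaw),0])
o=pan-.005*xs+.068*ys; o[2]=0; print('origin',o)
for p in (a,b,c,d): print((p-o)@xs,(p-o)@ys)
P=cloud(im); print('pan depth',P[155+200//3+2,150+150//3],'cap',P[155+305//3,150+170//3],'face',P[155+190//3,150+430//3])
# face plane
q=[P[155+v//3,150+u//3] for u,v in [(430,190),(425,80),(410,300),(690,240),(690,90),(440,250),(650,270)]]
for p in q: print(((p-o)@xs).round(4),((p-o)@ys).round(4),p[2].round(4))
E
```

```text
[ 0.35718866 -0.2493248   0.035     ] [ 0.40106004 -0.12779546  0.035     ] -19.849288851245134 0.12920556853266515
[ 0.46335223 -0.28917709  0.035     ] [ 0.50831215 -0.1667627   0.035     ] -20.167094157496663
pan [ 0.43127835 -0.21110827  0.0575    ] [-3.15441296e-02 -8.51152698e-02 -5.55111512e-17]
jar [ 0.43737433 -0.21852529  0.0925    ]
origin [ 0.45018053 -0.14559715  0.        ]
-0.051229232232103794 -0.12954721283243448
-0.0522456035970372 -0.0003456419089438549
0.062166592280775264 -0.1300923079585143
0.06186408852368317 0.0003169889920775597
pan depth [ 0.41494787 -0.22133374  0.05737829] cap [ 0.43687899 -0.21910178  0.09164945] face [ 0.45082732 -0.13209092  0.03456392]
-0.0041 0.0129 0.0346
-0.0402 0.0119 0.0152
0.0295 0.0043 0.0547
0.0115 0.104 0.0444
-0.036 0.1095 0.0166
0.014 0.0152 0.0463
-0.0609 0.0215 0.2358
```

{"api": "send_rows", "payload": {"increments": [[[1.5,-2,-1],[0,0,0],100],[[1.6,-2,-2],[0,0,0],100],[[1.5,-1.9,-2.5],[0,0,0],100],[[0,0,-3],[0,0,0],100],[[0,0,-3],[0,0,0],100],[[0,0,-2.4],[0,0,0],100],[[0,0,0],[0,0,0],100],[[0,0,0],[0,0,35],40],[[0,0,0],[0,0,0],35]]}}

```text
out of range; nothing moved
```

{"api": "send_rows", "payload": {"increments": [[[1.5,-2,-1],[0,0,0],100],[[1.6,-2,-2],[0,0,0],100],[[1.5,-1.9,-2.5],[0,0,0],100],[[0,0,-3],[0,0,0],100],[[0,0,-3],[0,0,0],100],[[0,0,-2.4],[0,0,0],100],[[0,0,0],[0,0,0],30],[[0,0,0],[0,0,0],30],[[0,0,0],[0,0,0],30],[[0,0,0],[0,0,0],30],[[0,0,0],[0,0,0],30]]}}

```text
clock: 3.82
tool_pos: [0.4373, -0.2178, 0.1643]
orientation: [0.124, 0.696, -0.125, 0.696]
force: [-0.3, -1.4, -0.2]
width: 0.0473
```

{"api": "send_rows", "payload": {"increments": [[[0,0,0],[0,0,0],30],[[0,0,0],[0,0,0],30]]}}

```text
clock: 4.08
tool_pos: [0.4372, -0.2177, 0.1637]
orientation: [0.125, 0.696, -0.125, 0.696]
force: [-0.0, -0.5, 0.4]
width: 0.0432
```

{"api": "send_rows", "payload": {"increments": [[[0,0,2],[0,0,0],30],[[0,0,3],[0,0,0],30],[[0,1,2],[0,0,0],30],[[-0.1,3,0],[0,0,0.3],30],[[-0.1,4.5,0],[0,0,0.3],30],[[-0.1,4.5,0],[0,0,0.3],30],[[-0.1,4.5,0],[0,0,0.4],30],[[-0.2,4.5,0],[0,0,0.4],30],[[-0.2,4.5,0],[0,0,0.4],30],[[-0.2,4.5,0],[0,0,0.4],30],[[-0.2,3.1,0],[0,0,0],30],[[-0.1,1,-1],[0,0,0],30],[[0,0,-3],[0,0,0],30],[[0,0,-4],[0,0,0],30],[[0,0,-3],[0,0,0],30],[[0,0,0],[0,0,0],30]]}}

```text
clock: 6.08
tool_pos: [0.422, 0.1321, 0.1205]
orientation: [0.002, 0.71, -0.003, 0.704]
force: [-1.0, -0.5, 1.2]
width: 0.0433
```

```bash
python3 - <<'E'
from h import *
im=grab('top'); crop(im,170,120,300,220,6,'t3.png')
im=grab('side'); crop(im,150,170,320,310,4,'s3.png')
P=cloud(im)
im=grab('wrist','w3.png')
E
```

```text
(no output)
```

View pics/s3.png

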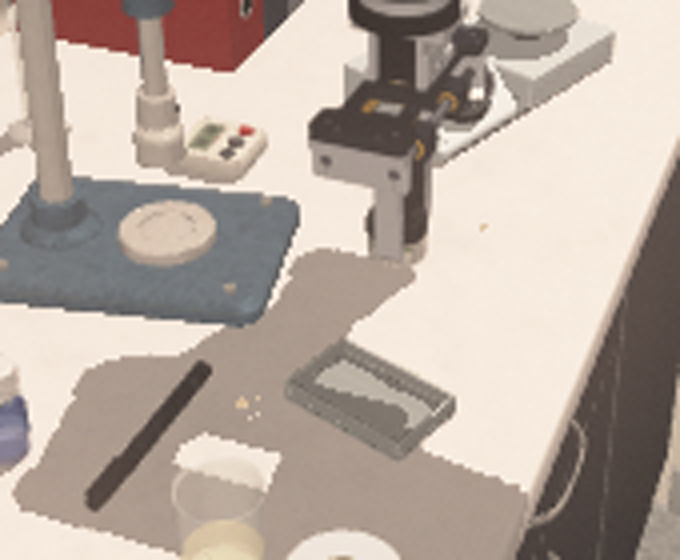

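View pics/w3.png

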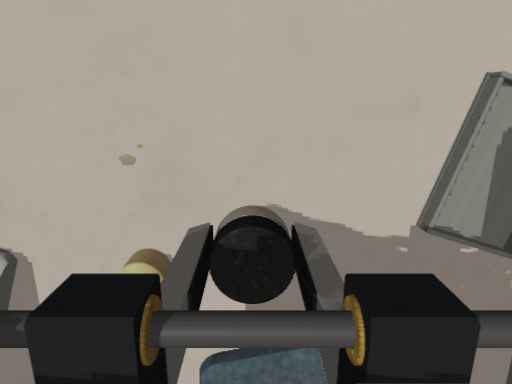

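{"api": "send_rows", "payload": {"increments": [[[0,0,-0.7],[0,0,0],30],[[0,0,-0.5],[0,0,0],30],[[0,0,0],[0,0,0],30],[[0,0,0],[0,0,0],30]]}}

```text
clock: 6.72
tool_pos: [0.4243, 0.1334, 0.1118]
orientation: [0.002, 0.707, -0.002, 0.707]
force: [0.2, -0.4, 0.8]
width: 0.0434
```

{"api": "send_rows", "payload": {"increments": [[[0,0,-0.4],[0,0,0],30],[[0,0,0],[0,0,0],30],[[0,0,-0.1],[0,0,0],30],[[0,0,0],[0,0,0],30]]}}

```text
clock: 7.22
tool_pos: [0.4242, 0.1334, 0.107]
orientation: [0.002, 0.707, -0.002, 0.707]
force: [-0.6, -1.0, 2.9]
width: 0.0433
```

{"api": "send_rows", "payload": {"increments": [[[0,0,-0.1],[0,0,0],30],[[0,0,0],[0,0,0],30]]}}

```text
clock: 7.48
tool_pos: [0.4242, 0.1334, 0.1069]
orientation: [0.002, 0.707, -0.002, 0.707]
force: [-4.0, -1.2, 7.8]
width: 0.0434
```

{"api": "send_rows", "payload": {"increments": [[[0,0,0],[0,0,0],62],[[0,0,0],[0,0,0],62],[[0,0,0],[0,0,0],62],[[0,0,1],[0,0,0],62],[[0,0,3],[0,0,0],62],[[0,0,4],[0,0,0],62],[[0,1,4],[0,0,0],62],[[-0.7,3,2],[0,0,-0.6],100],[[-0.7,4,0],[0,0,-0.6],100],[[-0.7,4,0],[0,0,-0.6],100],[[-0.5,2,0],[0,0,-0.5],100],[[0,0,0],[0,0,0],100],[[0,0,0],[0,0,0],100]]}}

```text
clock: 9.1
tool_pos: [0.3984, 0.2728, 0.246]
orientation: [0.114, 0.698, -0.115, 0.698]
force: [-0.8, -0.0, -0.4]
width: 0.0939
```

```bash
python3 - <<'E'
from h import *
im=grab('wrist','w4.png'); print(im['state']['tool_pos']); 
im=grab('side'); crop(im,150,170,320,310,4,'s4.png')
E
```

```text
[0.39835759 0.27277465 0.24597921]
```

View pics/w4.png

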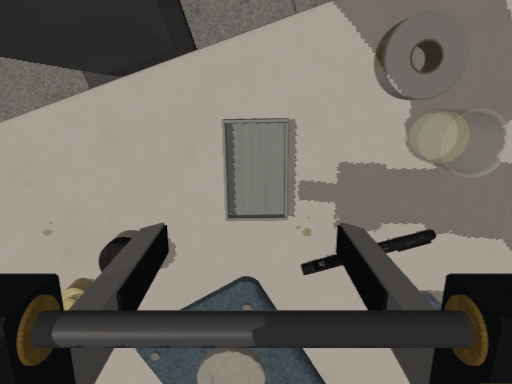

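View pics/s4.png

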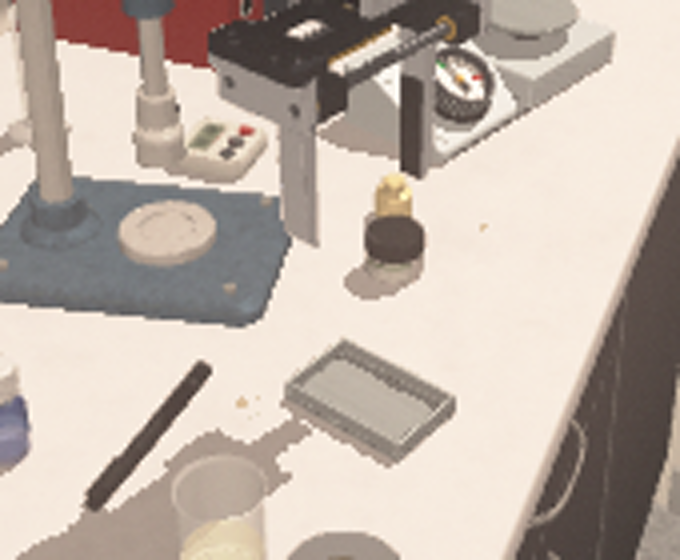

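```bash
python3 - <<'E'
from h import *
im=grab('wrist'); crop(im,200,100,320,240,5,'w4c.png')
q=[atz(im,u,v,.014) for u,v in [(222.5,119),(289,118.5),(288.5,219.5),(224.5,220)]]
for a in q: print(a.round(4))
q=np.array(q);print(q.mean(0))
l=q[3]-q[0];l2=q[2]-q[1];w=q[1]-q[0]
for d in (l,l2,w,q[2]-q[3]): print(np.linalg.norm(d),np.degrees(np.arctan2(d[1],d[0])))
Rt=R.from_quat(im['state']['orientation']).as_matrix();print(np.degrees(np.arctan2(Rt[1,1],Rt[0,1])))
E
```

```text
[0.3352 0.2674 0.014 ]
[0.3538 0.3236 0.014 ]
[0.4446 0.2951 0.014 ]
[0.4253 0.2367 0.014 ]
[0.38973983 0.28067575 0.014     ]
0.09513701472587842 -18.81951416699707
0.09510438896422509 -17.428509241502688
0.05920705534097061 71.69574357404333
0.06151620136501343 71.73289477175021
71.2778673840159
```

View pics/w4c.png

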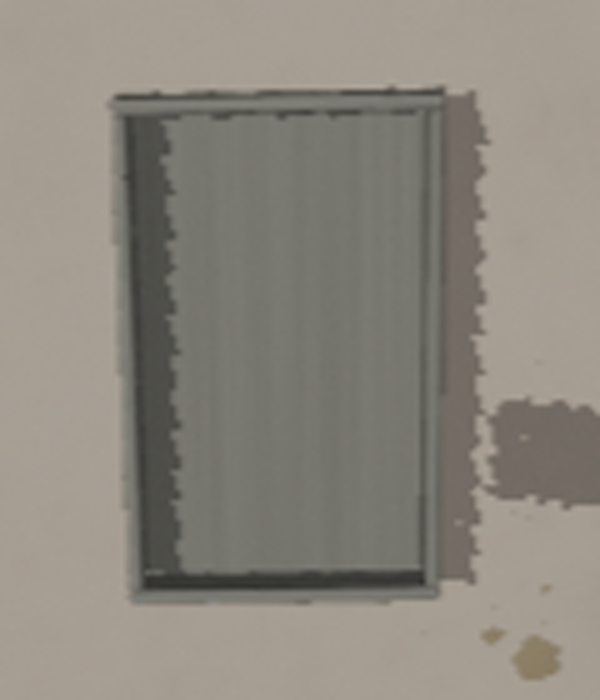

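{"api": "send_rows", "payload": {"increments": [[[-0.4,0.4,-2],[0,0,0],100],[[-0.5,0.4,-3],[0,0,0],100],[[0,0,-4],[0,0,0],100],[[0,0,-3],[0,0,0],100],[[0,0,-1.6],[0,0,0],100],[[0,0,-0.6],[0,0,0],100],[[0,0,0],[0,0,0],100],[[0,0,0],[0,0,100],100]]}}

```text
out of range; nothing moved
```

{"api": "send_rows", "payload": {"increments": [[[-0.4,0.4,-2],[0,0,0],100],[[-0.5,0.4,-3],[0,0,0],100],[[0,0,-4],[0,0,0],100],[[0,0,-3],[0,0,0],100],[[0,0,-1.6],[0,0,0],100],[[0,0,-0.6],[0,0,0],100],[[0,0,0],[0,0,0],100],[[0,0,0],[0,0,0],100]]}}

```text
clock: 10.25
tool_pos: [0.39, 0.2817, 0.1051]
orientation: [0.115, 0.697, -0.114, 0.698]
force: [0.1, 0.0, -0.1]
width: 0.0938
```

```bash
python3 - <<'E'
from h import *
im=grab('wrist','w5.png')
E
```

```text
(no output)
```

View pics/w5.png

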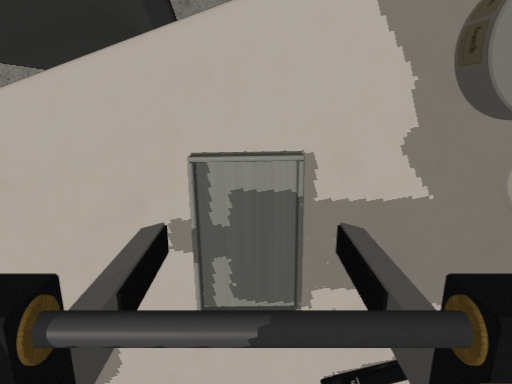

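{"api": "send_rows", "payload": {"increments": [[[0,-0.1,-0.5],[0,0,0],100],[[0,0,0],[0,0,0],50],[[0,0,0],[0,0,0],50],[[0,0,0],[0,0,0],50],[[0,0,0],[0,0,0],50],[[0,0,0],[0,0,0],50],[[0,0,0],[0,0,0],50]]}}

```text
clock: 11.18
tool_pos: [0.3892, 0.2804, 0.0988]
orientation: [0.115, 0.698, -0.115, 0.698]
force: [-0.2, 0.5, 0.5]
width: 0.0596
```

{"api": "send_rows", "payload": {"increments": [[[0,0,1.5],[0,0,0],50],[[0,0,3],[0,0,0],50],[[0,0,4],[0,0,0],50],[[0.3,-3,4],[0,0,-0.1],50],[[0.3,-4.5,1.5],[0,0,-0.1],50],[[0.4,-5,0],[0,0,0],50],[[0.4,-5,0],[0,0,0],50],[[0.4,-5,0],[0,0,0],50],[[0.4,-5,0],[0,0,0],50],[[0.4,-5,0],[0,0,0],50],[[0.4,-5,0],[0,0,0],50],[[0.4,-5,0],[0,0,0],50],[[0.4,-4,0],[0,0,0],50],[[0.4,-2.2,0],[0,0,0],50],[[0,-0.5,-2],[0,0,0],50],[[0,0,-3],[0,0,0],50],[[0,0,-1.5],[0,0,0],50],[[0,0,0],[0,0,0],50],[[0,0,0],[0,0,0],50]]}}

```text
clock: 13.55
tool_pos: [0.4318, -0.2117, 0.175]
orientation: [0.124, 0.695, -0.125, 0.697]
force: [0.4, -0.1, -0.9]
width: 0.0595
```

```bash
python3 - <<'E'
from h import *
im=grab('wrist','w6.png'); Rt=R.from_quat(im['state']['orientation']).as_matrix();print(im['state']['tool_pos'],np.degrees(np.arctan2(Rt[1,1],Rt[0,1])))
im=grab('side'); crop(im,220,120,340,220,6,'s6.png')
E
```

```text
[ 0.43181817 -0.21165503  0.17496832] 69.75264739068375
```

View pics/w6.png

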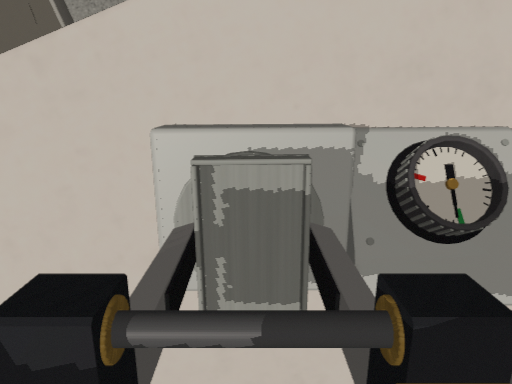

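View pics/s6.png

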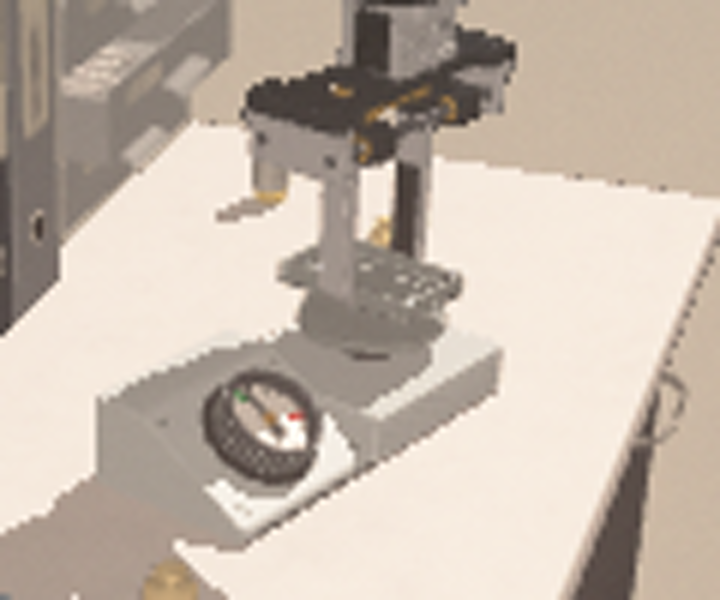

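{"api": "send_rows", "payload": {"increments": [[[0,0,-1],[0,0,0],50],[[0,0,-0.6],[0,0,0],50],[[0,0,-0.3],[0,0,0],50],[[0,0,-0.1],[0,0,0],50],[[0,0,0],[0,0,0],50],[[0,0,0],[0,0,0],50]]}}

```text
clock: 14.4
tool_pos: [0.4312, -0.2117, 0.1539]
orientation: [0.124, 0.696, -0.125, 0.696]
force: [-0.8, 0.5, 0.8]
width: 0.0599
```

```bash
python3 - <<'E'
from h import *
im=grab('wrist','w7.png'); crop(im,370,120,512,260,5,'w7c.png')
E
```

```text
(no output)
```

View pics/w7c.png

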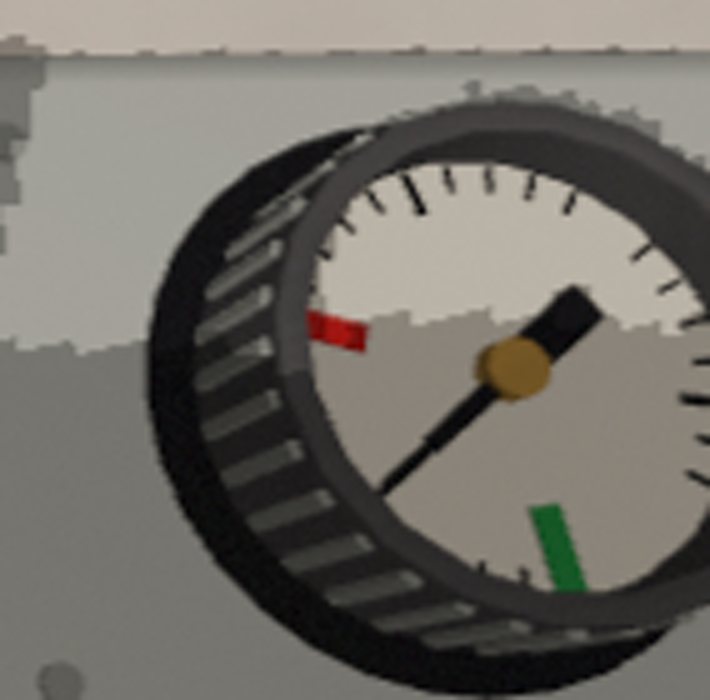

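{"api": "send_rows", "payload": {"increments": [[[0,0,0],[0,0,0],70],[[0,0,0],[0,0,0],80],[[0,0,0],[0,0,0],80],[[0,0,1],[0,0,0],80],[[0,0,2],[0,0,0],80],[[0,0,4],[0,0,0],80],[[-0.7,3,4],[0,0,0],80],[[-1,4.5,2],[0,0,0],100],[[-1,3,0],[0,0,0],100],[[0,0,0],[0,0,0],100],[[0,0,0],[0,0,0],100],[[0,0,0],[0,0,0],100]]}}

```text
clock: 15.95
tool_pos: [0.4044, -0.1075, 0.2834]
orientation: [0.125, 0.696, -0.125, 0.696]
force: [0.2, 0.0, 0.2]
width: 0.0936
```

```bash
python3 - <<'E'
from h import *
im=grab('wrist','w8.png'); print(im['state']['tool_pos'])
import pickle; pickle.dump(im,open('w8.pkl','wb'))
E
```

```text
[ 0.40436167 -0.10751627  0.28338841]
```

View pics/w8.png

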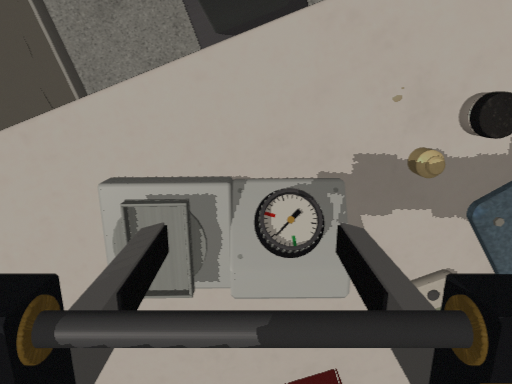

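```bash
python3 - <<'E'
from h import *
import pickle; im=pickle.load(open('w8.pkl','rb')); crop(im,245,180,335,265,8,'w8c.png'); crop(im,95,170,245,305,5,'w8d.png')
E
```

```text
(no output)
```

View pics/w8c.png

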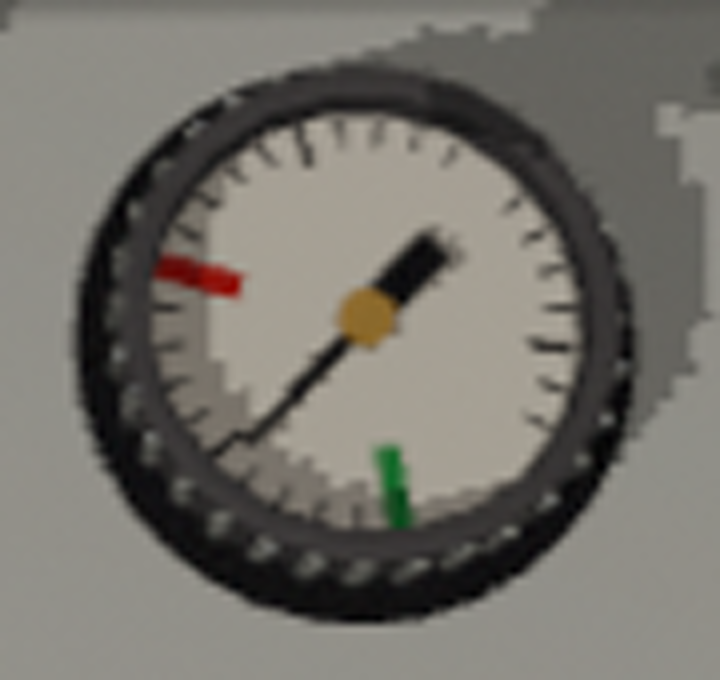

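View pics/w8d.png

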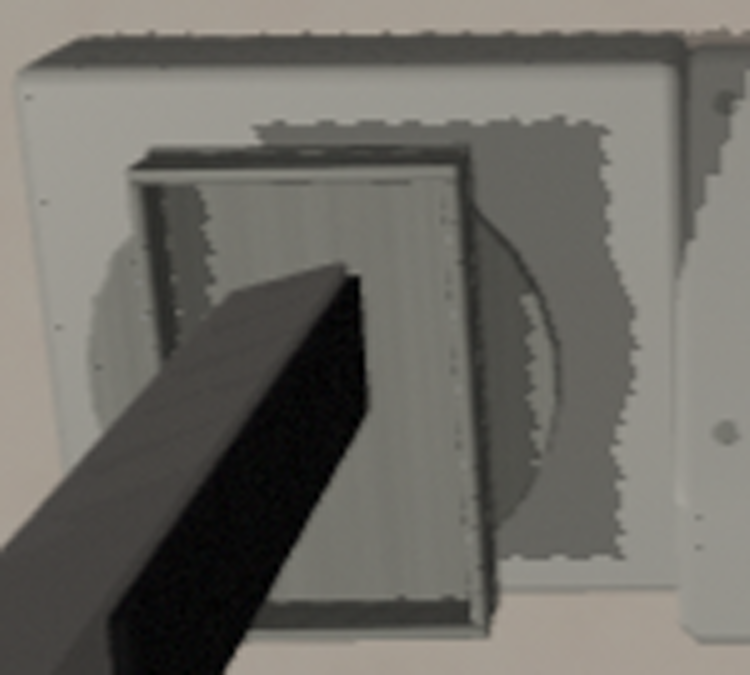

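```bash
cat > bez.py <<'E'
from h import *
from scipy.optimize import least_squares
yaw=np.radians(-20.0)
xs=np.array([np.cos(yaw),np.sin(yaw),0]);ys=np.array([-np.sin(yaw),np.cos(yaw),0]);zs=np.array([0,0,1.])
O=np.array([.4503,-.1458,0])
n=-.5*xs+np.sqrt(.75)*zs; up=np.sqrt(.75)*xs+.5*zs; rt=np.cross(up,n) # looking at dial: right = ?
# looking along -n with up: right = (-n) x up
rt=np.cross(-n,up)
face=lambda x,y:O+x*xs+y*ys+(.0375+np.tan(np.pi/6)*x)*zs
def bc(x,y): return face(x,y)+.022*n
def pt(x,y,h,r,a): return face(x,y)+h*n+r*(np.cos(a)*up+np.sin(a)*rt)
def angle(im,u,v,x,y,h):
    c=face(x,y)+h*n; d=ray(im,u,v); p=im['c']+d*((c-im['c'])@n)/(d@n)-c
    return np.arctan2(p@rt,p@up),np.linalg.norm(p)
E
python3 - <<'E'
from bez import *
import pickle; im=pickle.load(open('w8.pkl','rb'))
C=lambda u,v:np.array((245+u/8-.44,180+v/8-.44))
G,Rd,T=C(394,488),C(200,276),C(218,452)
print('rt',rt)
rim=[C(127,300),C(360,66),C(620,310),C(360,555)]
def f(p):
    x,y,h,a=p; r=[]
    r+=list(np.array(proj(im,pt(x,y,h,.0205,a)))-G); r+=list(np.array(proj(im,pt(x,y,h,.0205,a+2)))-Rd)
    for q in rim:
        # rim residual: radius
        aa,rr=angle(im,*q,x,y,.022); r.append((rr-.0305)*1000)
    return r
s=least_squares(f,[0,.06,.012,0]); print(s.x,np.round(s.fun,2)); x,y,h,a=s.x
print('bezel',bc(x,y),'n',n)
print('G',angle(im,*G,x,y,h),'R',angle(im,*Rd,x,y,h),'tip',angle(im,*T,x,y,h),'tail',angle(im,*C(440,242),x,y,h),'hub',angle(im,*C(368,316),x,y,h))
# pan/tray
D=lambda u,v,z:atz(im,95+u/5-.4,170+v/5-.4,z)
z=.055
for nm,p in dict(panL=D(88,370,z),panR=D(560,370,z),tUL=D(130,170,z+.014),tUR=D(458,165,z+.014),tLR=D(490,635,z+.014)).items():
    q=p-O; print(nm,(q@xs).round(4),(q@ys).round(4))
E
```

```text
rt [-0.34202014 -0.93969262  0.        ]
[-0.01038264  0.05878003  0.01103388 -0.1455619 ] [-0.13 -0.29  0.43  0.21 -0.98 -0.55 -0.74 -0.64]
bezel [ 0.45031085 -0.08325155  0.05055814] n [-0.46984631  0.17101007  0.8660254 ]
G (np.float64(-0.14925319561602432), np.float64(0.02079618783502068)) R (np.float64(1.8587728536838142), np.float64(0.02097065452299626)) tip (np.float64(0.8519084235564333), np.float64(0.024344126436741626)) tail (np.float64(-2.3613158648545927), np.float64(0.014211924213134643)) hub (np.float64(-2.4291672155929334), np.float64(0.0010148544259670985))
panL 0.0024 -0.1144
panR 0.003 -0.023
tUL -0.0422 -0.0965
tUR -0.0427 -0.0377
tLR 0.052 -0.0367
```

{"api": "send_rows", "payload": {"increments": [[[-0.4,1,-1],[-0.26,-0.7,0],100],[[-0.4,1,-1],[-0.26,-0.7,0],100],[[-0.4,1,-1],[-0.26,-0.7,0],100],[[-0.4,1,-2],[-0.26,-0.7,0],100],[[-0.4,0.8,-2],[-0.24,-0.72,0],100],[[0,0,-2],[0,0,0],100],[[0,0,-2],[0,0,0],100],[[0,0,0],[0,0,0],100],[[0,0,0],[0,0,0],100],[[0,0,0],[0,0,0],100]]}}

```text
clock: 17.25
tool_pos: [0.3848, -0.059, 0.175]
orientation: [0.089, 0.491, -0.152, 0.853]
force: [-0.8, 0.1, -0.2]
width: 0.0943
```

```bash
python3 - <<'E'
from bez import *
im=grab('wrist','w9.png'); s=im['state']; Rt=R.from_quat(s['orientation']).as_matrix(); print(s['tool_pos'],s['joint_pos'].round(2))
print(Rt.round(3)); b=bc(-.0104,.0588); print('in tool frame bezel', Rt.T@(b-s['tool_pos']), 'n in tool',Rt.T@n, 'ys',Rt.T@ys)
crop(im,150,130,360,290,4,'w9c.png')
import pickle; pickle.dump(im,open('w9.pkl','wb'))
E
```

```text
[ 0.3848366  -0.05900986  0.1750207 ] [-0.27 -0.54  2.19 -0.05  0.96 -1.47]
[[ 0.471  0.347  0.811]
 [-0.171  0.938 -0.302]
 [-0.865  0.003  0.501]]
in tool frame bezel [ 0.14269365 -0.00036536 -0.00197737] n in tool [-9.99999097e-01 -8.20006719e-05  1.34147862e-03] ys [-9.01128891e-05  9.99981705e-01 -6.04827836e-03]
```

View pics/w9.png

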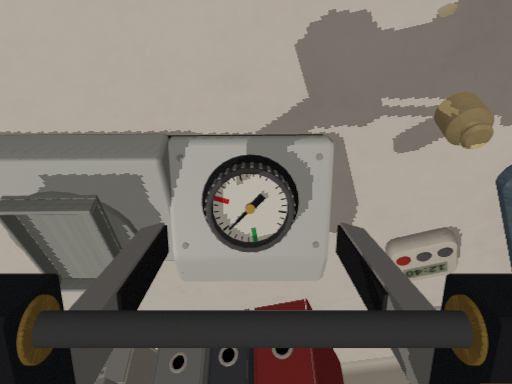

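View pics/w9c.png

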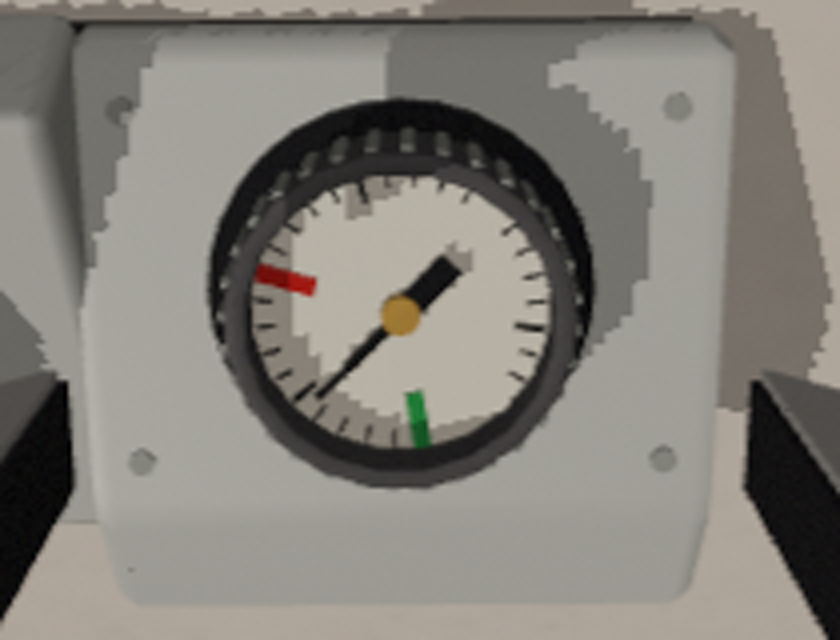

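```bash
python3 - <<'E'
from bez import *
import pickle; im=pickle.load(open('w9.pkl','rb'))
C=lambda u,v:np.array((150+u/4-.375,130+v/4-.375))
G,Rd=C(418,418),C(286,279)
rim=[C(222,318),C(400,153),C(578,318),C(400,488)]
def f(p):
    x,y,h,a=p; r=[]
    r+=list(np.array(proj(im,pt(x,y,h,.0205,a)))-G); r+=list(np.array(proj(im,pt(x,y,h,.0205,a+2)))-Rd)
    for q in rim:
        aa,rr=angle(im,*q,x,y,.022); r.append((rr-.0305)*1000)
    return r
s=least_squares(f,[0,.06,.012,0]); print(s.x,np.round(s.fun,2)); x,y,h,a=s.x
st=im['state'];Rt=R.from_quat(st['orientation']).as_matrix()
print('bezel',bc(x,y),Rt.T@(bc(x,y)-st['tool_pos']))
tp=[angle(im,*C(*q),x,y,h) for q in [(318,396),(455,262),(400,316)]]
print('G',angle(im,*G,x,y,h),'R',angle(im,*Rd,x,y,h),tp)
for q in tp: pass
v=[r*np.array([np.cos(a),np.sin(a)]) for a,r in tp]; d=v[0]-v[1]; print('ptr',np.arctan2(d[1],d[0]))
P=cloud(im); 
for u,v in [(400,540),(620,300),(150,300),(620,450)]:
    p=P[130+v//4,150+u//4]-O; print(((p@xs)).round(4),p[2].round(4),'plane',(.0375+.577*(p@xs)).round(4))
E
```

```text
[-0.01018751  0.05840327  0.01347853 -0.14700208] [-0.19 -0.13  0.34  0.27 -0.23 -0.57 -0.01 -0.37]
bezel [ 0.45036535 -0.08367232  0.0506708 ] [ 0.14269402 -0.0007606  -0.00172961]
G (np.float64(-0.15287466997653024), np.float64(0.02061755437351576)) R (np.float64(1.859122014475926), np.float64(0.020776871369507517)) [(np.float64(0.7461784539752194), np.float64(0.0218221001286749)), (np.float64(-2.3050805760063384), np.float64(0.013145801375205244)), (np.float64(-0.04602254688718787), np.float64(0.0010433839004241304))]
ptr 0.7801312380639561
0.0364 0.0563 plane 0.0585
-0.0083 0.0335 plane 0.0327
-0.0091 0.0335 plane 0.0322
0.0173 0.0485 plane 0.0475
```

{"api": "send_rows", "payload": {"increments": [[[0.45,-0.18,-0.9],[0,0,0],100],[[0.45,-0.18,-0.9],[0,0,0],100],[[0.45,-0.18,-0.9],[0,0,0],100],[[0.45,-0.18,-0.9],[0,0,0],100],[[0.45,-0.18,-0.9],[0,0,0],100],[[0.45,-0.16,-0.85],[0,0,0],100],[[0,0,0],[0,0,0],100],[[0,0,0],[0,0,0],100]]}}

```text
clock: 18.3
tool_pos: [0.4113, -0.0693, 0.1203]
orientation: [0.089, 0.492, -0.152, 0.853]
force: [-0.1, 0.1, 0.3]
width: 0.0938
```

```bash
python3 - <<'E'
from bez import *
im=grab('wrist','w10.png'); s=im['state']; Rt=R.from_quat(s['orientation']).as_matrix(); print(s['tool_pos'],s['force'])
print(Rt.T@(bc(-.0102,.0584)-s['tool_pos']))
im=grab('side'); crop(im,220,120,340,220,6,'s10.png')
E
```

```text
[ 0.41128885 -0.06928491  0.12031939] [-0.09945528  0.06219179  0.34472626]
[ 0.0811372  -0.00015164  0.00126245]
```

View pics/w10.png

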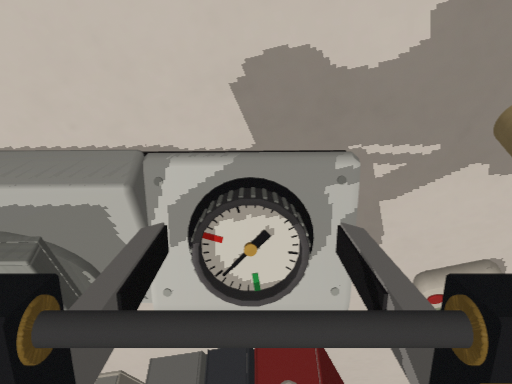

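View pics/s10.png

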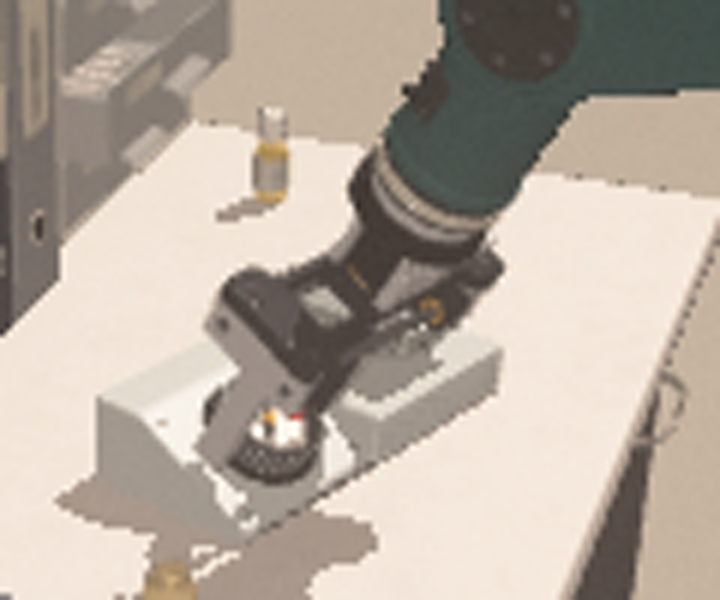

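{"api": "send_rows", "payload": {"increments": [[[0.1,-0.04,0.06],[0,0,0],80],[[0,0,0],[0,0,0],70],[[0,0,0],[0,0,0],55],[[0,0,0],[0,0,0],55],[[0,0,0],[0,0,0],55]]}}

```text
clock: 19.02
tool_pos: [0.412, -0.0703, 0.1209]
orientation: [0.088, 0.492, -0.152, 0.852]
force: [-3.7, -4.3, 1.1]
width: 0.0603
```

```bash
python3 - <<'E'
from bez import *
im=grab('wrist','w11.png'); s=im['state']; print(s['tool_pos'],s['force'],s['moment'],s['width'])
Rt=R.from_quat(s['orientation']).as_matrix();print(Rt[:,0])
crop(im,170,170,330,310,5,'w11c.png')
E
```

```text
[ 0.41198897 -0.0702669   0.1208894 ] [-3.71784677 -4.25076012  1.06316104] [-0.6617108   0.51131146 -0.4134477 ] 0.06030831240237524
[ 0.46876734 -0.17248072 -0.86631841]
```

View pics/w11c.png

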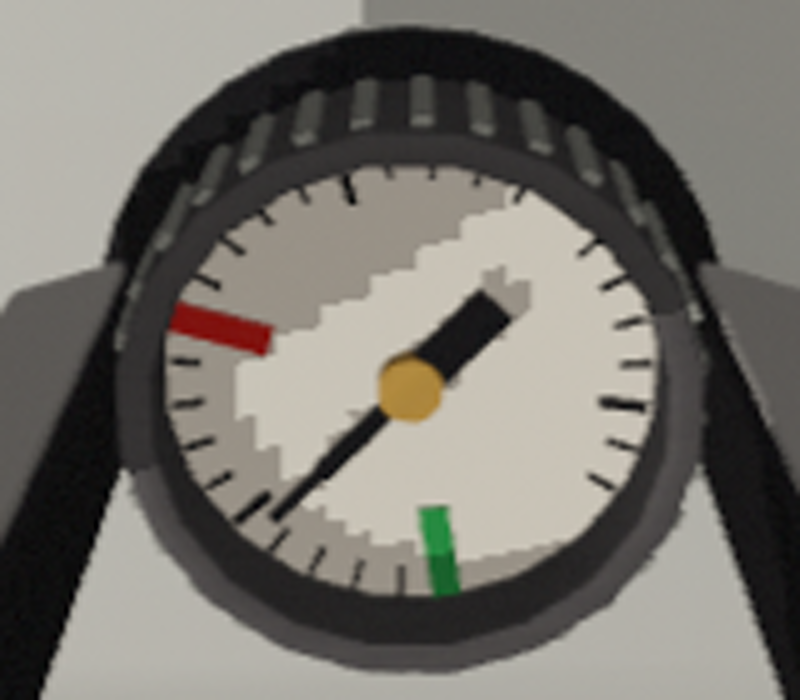

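{"api": "send_rows", "payload": {"increments": [[[0,0,0],[0.23,-0.09,-0.43],55],[[0,0,0],[0.23,-0.09,-0.43],55],[[0,0,0],[0.24,-0.08,-0.43],55],[[0,0,0],[0.23,-0.09,-0.43],55],[[0,0,0],[0.24,-0.08,-0.44],55],[[0,0,0],[0.23,-0.09,-0.43],55],[[0,0,0],[0.24,-0.08,-0.43],55],[[0,0,0],[0.23,-0.09,-0.44],55],[[0,0,0],[0.24,-0.09,-0.43],55],[[0,0,0],[0.23,-0.08,-0.43],55],[[0,0,0],[0.24,-0.09,-0.44],55],[[0,0,0],[0.23,-0.08,-0.43],55],[[0,0,0],[0,0,0],55],[[0,0,0],[0,0,0],55]]}}

```text
clock: 20.82
tool_pos: [0.4123, -0.0699, 0.1209]
orientation: [0.427, 0.388, -0.339, 0.743]
force: [-0.6, -1.7, -1.0]
width: 0.0608
```

```bash
python3 - <<'E'
from bez import *
im=grab('wrist','w12.png'); s=im['state']; print(s['tool_pos'],s['force'],s['moment'],s['width'],s['joint_pos'].round(2))
Rt=R.from_quat(s['orientation']).as_matrix();print(Rt[:,0])
crop(im,170,170,330,310,5,'w12c.png')
E
```

```text
[ 0.41226439 -0.0698502   0.12093228] [-0.55596608 -1.70384702 -1.02912221] [-0.50965163  0.33668279 -0.40745144] 0.060814308405256534 [-0.28 -0.38  2.22 -0.05  0.78 -0.64]
[ 0.4699499  -0.17225896 -0.86572163]
```

View pics/w12c.png

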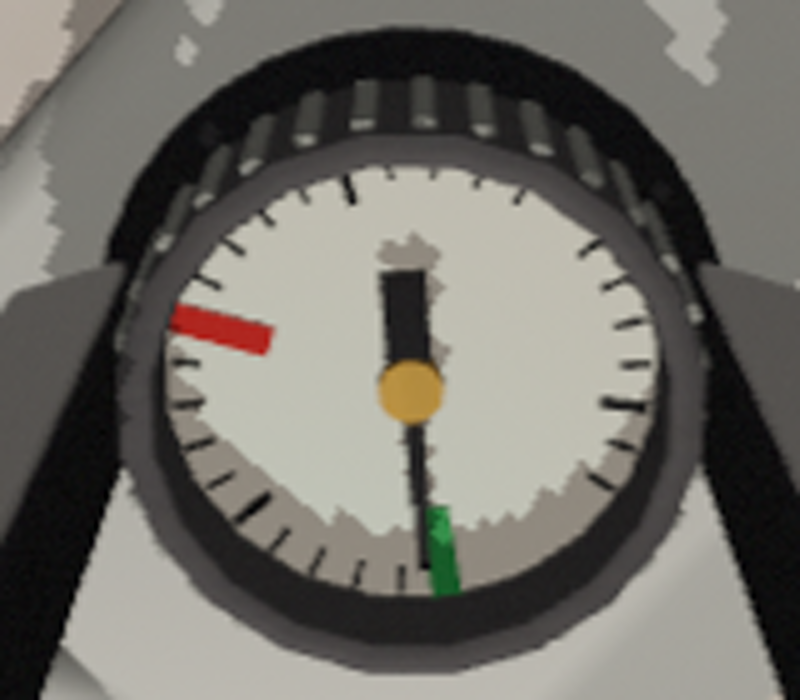

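```bash
python3 - <<'E'
from bez import *
im=grab('wrist'); c=im['color'].astype(int)
import pickle; pickle.dump(im,open('w12.pkl','wb'))
g=(c[...,1]>c[...,0]+40)&(c[...,1]>c[...,2]+30); r=(c[...,0]>c[...,1]+70)&(c[...,0]>c[...,2]+70)
for nm,m in(('g',g),('r',r)):
    m[:170]=0;m[310:]=0;m[:,:200]=0;m[:,310:]=0
    v,u=np.nonzero(m); print(nm,len(u),u.mean(),v.mean(),u.min(),u.max(),v.min(),v.max())
    for k in (range(v.min(),v.max()+1) if nm=='g' else range(u.min(),u.max()+1)):
        print(k,(u[v==k].mean() if nm=='g' else v[u==k].mean()),end='; ')
    print()
crop(im,235,240,275,300,14,'w12d.png')
E
```

```text
g 82 258.0121951219512 280.4268292682927 255 261 272 288
272 257.0; 273 257.5; 274 257.5; 275 257.5; 276 257.5; 277 258.0; 278 257.5; 279 258.0; 280 258.0; 281 258.0; 282 258.0; 283 258.0; 284 258.0; 285 258.5; 286 258.5; 287 259.0; 288 259.0; 
r 115 213.81739130434784 235.49565217391304 204 224 231 240
204 234.0; 205 233.5; 206 233.5; 207 233.5; 208 234.0; 209 234.5; 210 234.5; 211 234.5; 212 235.0; 213 235.5; 214 235.5; 215 235.5; 216 236.5; 217 236.5; 218 236.5; 219 236.5; 220 237.5; 221 237.5; 222 237.5; 223 237.0; 224 236.0;
```

View pics/w12d.png

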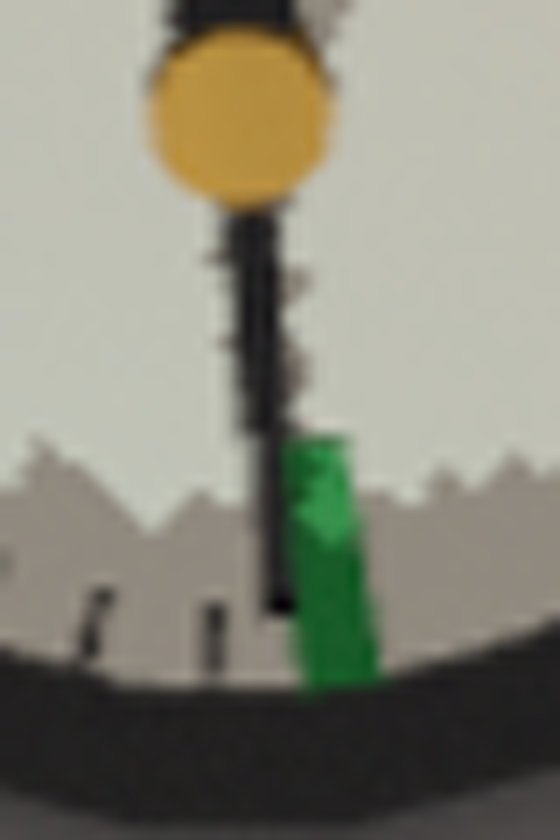

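```bash
python3 - <<'E'
from bez import *
import pickle; im=pickle.load(open('w12.pkl','rb'))
st=im['state'];Rt=R.from_quat(st['orientation']).as_matrix()
print(Rt.T@(bc(-.0102,.0584)-st['tool_pos']))
D=lambda u,v:np.array((235+u/14-.46,240+v/14-.46))
G=D(334,575); Rd=np.array((214.2,235.6))
x,y=-.0102,.0584
C=lambda u,v:np.array((170+u/5-.4,170+v/5-.4))
rim=[C(118,390),C(703,390),C(408,672)]
tip,hub,tail=D(280,605),D(241,117),C(403,270)
def f(p):
    x,y,h,a,hp,b,df=p; r=[]
    r+=list(np.array(proj(im,pt(x,y,h,.0205,a)))-G); r+=list(np.array(proj(im,pt(x,y,h,.0205,a+2)))-Rd)
    for q in rim:
        aa,rr=angle(im,*q,x,y,.022); r.append((rr-.0305)*2000)
    c=np.array(proj(im,pt(x,y,hp,0,0))); r+=list(c-hub)
    for q in (tip,tail):
        aa,rr=angle(im,*q,x,y,hp); bb=b if q is tip else b+np.pi
        r.append(((aa-bb+np.pi)%(2*np.pi)-np.pi)*rr*2000)
    r.append(df*10)
    return r
s=least_squares(f,[x,y,.012,.7,.014,.8,0]); print(s.x,np.round(s.fun,2)); print('still to turn',s.x[5]-s.x[3])
E
```

```text
[ 8.11350439e-02 -8.45918477e-06 -1.62182489e-04]
[-0.01030272  0.05893521  0.01512945  0.6835528   0.0177106   0.77341722
  0.        ] [-0.59 -0.42  0.2   0.61 -0.98 -1.38  0.04  0.14 -0.01 -0.07  0.11  0.  ]
still to turn 0.08986442210145262
```

{"api": "send_rows", "payload": {"increments": [[[0,0,0],[0.16,-0.06,-0.29],55],[[0,0,0],[0.16,-0.06,-0.29],55],[[0,0,0],[0,0,0],55],[[0,0,0],[0,0,0],55]]}}

```text
clock: 21.42
tool_pos: [0.4123, -0.0698, 0.121]
orientation: [0.462, 0.371, -0.356, 0.722]
force: [-0.5, -5.3, 0.6]
width: 0.0606
```

```bash
python3 - <<'E'
from bez import *
im=grab('wrist','w13.png')
crop(im,200,190,300,300,7,'w13c.png')
E
```

```text
(no output)
```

View pics/w13c.png

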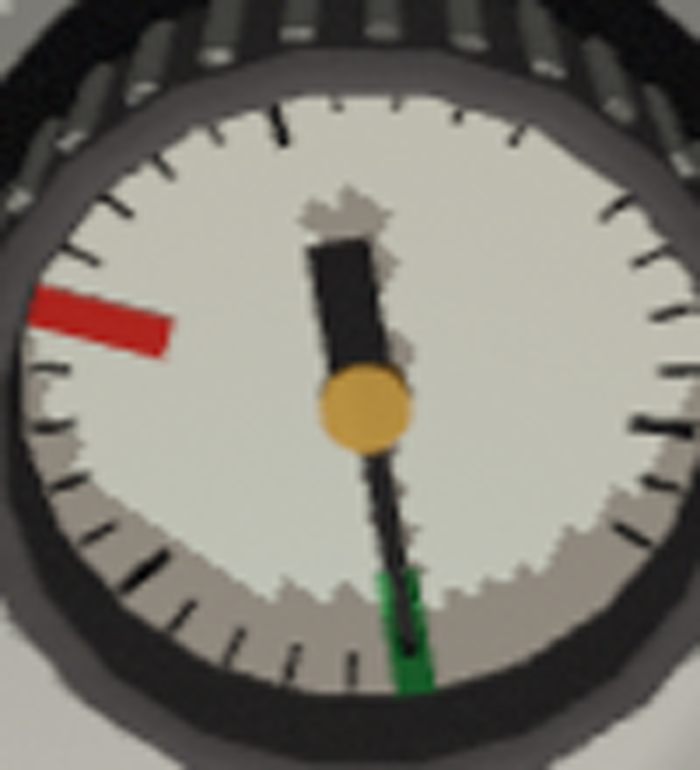

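{"api": "send_rows", "payload": {"increments": [[[0,0,0],[0,0,0],75],[[0,0,0],[0,0,0],85],[[0,0,0],[0,0,0],100],[[0,0,0],[0,0,0],100],[[0,0,0],[0,0,0],100]]}}

```text
clock: 22.1
tool_pos: [0.4122, -0.0696, 0.1207]
orientation: [0.462, 0.371, -0.356, 0.722]
force: [-0.4, -0.1, -1.6]
width: 0.094
```

```bash
python3 - <<'E'
from bez import *
im=grab('wrist','w14.png')
crop(im,200,190,300,300,7,'w14c.png')
E
```

```text
(no output)
```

View pics/w14c.png

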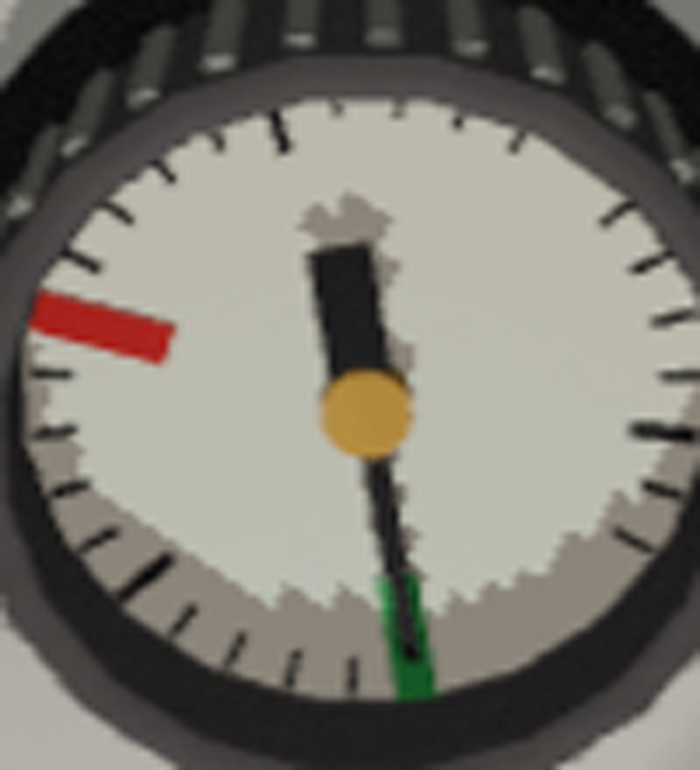

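{"api": "send_rows", "payload": {"increments": [[[-0.94,0.34,1.73],[0,0,0],100],[[-0.94,0.34,1.73],[0,0,0],100],[[-0.94,0.34,1.73],[0,0,0],100],[[0.5,1,2],[0.26,0.7,0],100],[[0.9,2,2],[0.26,0.7,0],100],[[1,2,2],[0.26,0.7,0],100],[[1,2,1.7],[0.26,0.7,0],100],[[1,2,0],[0.24,0.72,0],100],[[1,2,0],[0,0,-0.9],70],[[1.2,1.1,0],[0,0,-0.9],70],[[0,0,0],[0,0,-0.9],70],[[0,0,0],[0,0,-0.9],70],[[0,0,0],[0,0,-0.9],70],[[0,0,0],[0,0,0],70],[[0,0,0],[0,0,0],70]]}}

```text
clock: 24.02
tool_pos: [0.45, 0.0615, 0.2496]
orientation: [-0.578, -0.407, 0.578, -0.408]
force: [-0.5, 0.4, -0.0]
width: 0.066
```

```bash
python3 - <<'E'
from bez import *
im=grab('wrist','w15.png'); s=im['state']; Rt=R.from_quat(s['orientation']).as_matrix(); print(s['tool_pos'],s['joint_pos'].round(2)); print(Rt.round(3))
import pickle; pickle.dump(im,open('w15.pkl','wb'))
im=grab('top'); crop(im,230,150,350,230,6,'t15.png')
E
```

```text
[0.45002475 0.06153299 0.24964986] [ 0.01 -0.11  1.67 -0.    1.58  0.35]
[[ 0.     0.942 -0.335]
 [-0.001 -0.335 -0.942]
 [-1.     0.001  0.001]]
```

View pics/w15.png

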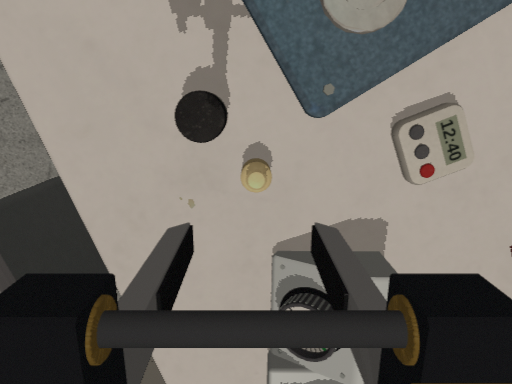

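View pics/t15.png

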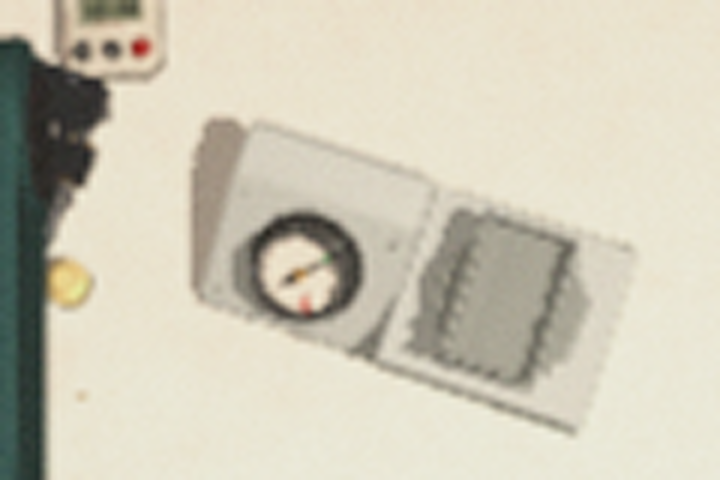

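```bash
python3 - <<'E'
from bez import *
import pickle; im=pickle.load(open('w15.pkl','rb'))
crop(im,230,145,290,205,10,'w15c.png')
P=cloud(im); 
for u,v in [(257,180),(257,170),(250,165),(257,186),(200,115)]: print(u,v,P[v,u].round(4))
q=P[150:205,235:285]; m=q[...,2]>.008; v,u=np.nonzero(m); print(u.min()+235,u.max()+235,v.min()+150,v.max()+150,q[m][:,2].max(), q[m].mean(0))
E
```

```text
257 180 [0.4566 0.0665 0.0335]
257 170 [0.4595 0.0749 0.0329]
250 165 [0.4545 0.0793 0.0222]
257 186 [0.4547 0.0612 0.0331]
200 115 [0.4299 0.1356 0.0332]
240 271 152 197 0.33104132815997483 [0.45616657 0.06965682 0.02806251]
```

View pics/w15c.png

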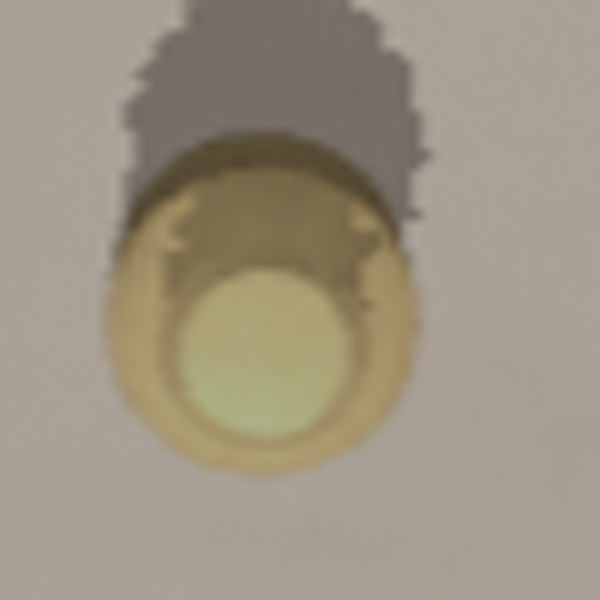

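```bash
python3 - <<'E'
from bez import *
import pickle; im=pickle.load(open('w15.pkl','rb'))
print(atz(im,256.05,179.85,.034),atz(im,255.75,176.55,.021), np.linalg.norm(atz(im,240.1,176.5,.021)-atz(im,271.3,176.5,.021)))
print('tray c',O+.005*xs-.0675*ys)
E
```

```text
[0.45585955 0.06700858 0.034     ] [0.45578348 0.0671644  0.021     ] 0.028701401943291856
tray c [ 0.4319121  -0.21093935  0.        ]
```

{"api": "send_rows", "payload": {"increments": [[[0.3,0.3,-2],[0,0,0],70],[[0.3,0.25,-3],[0,0,0],70],[[0,0,-4],[0,0,0],70],[[0,0,-3],[0,0,0],70],[[0,0,-2],[0,0,0],70],[[0,0,-0.9],[0,0,0],70],[[0,0,0],[0,0,0],70],[[0,0,0],[0,0,0],20],[[0,0,0],[0,0,0],20],[[0,0,0],[0,0,0],20],[[0,0,0],[0,0,0],20],[[0,0,0],[0,0,0],20],[[0,0,0],[0,0,0],20]]}}

```text
clock: 25.75
tool_pos: [0.4561, 0.0671, 0.101]
orientation: [-0.578, -0.407, 0.578, -0.408]
force: [-0.1, 1.0, 1.9]
width: 0.0282
```

{"api": "send_rows", "payload": {"increments": [[[0,0,1.5],[0,0,0],20],[[0,0,3],[0,0,0],20],[[0,0,4],[0,0,0],20],[[0,0,4.5],[0,0,0],20],[[-0.2,-2,2],[0,0,0],20],[[-0.3,-4,0],[0,0,0],20],[[-0.4,-4.5,0],[0,0,0],20],[[-0.4,-4.5,0],[0,0,0],20],[[-0.4,-4.5,0],[0,0,0],20],[[-0.4,-4.3,0],[0,0,0],20],[[-0.3,-3,0],[0,0,0],20],[[0,-1,-1],[0,0,0],20],[[0,0,-2],[0,0,0],20],[[0,0,-2],[0,0,0],20],[[0,0,-1.5],[0,0,0],20],[[0,0,0],[0,0,0],20],[[0,0,0],[0,0,0],20]]}}

```text
clock: 27.88
tool_pos: [0.4324, -0.2108, 0.1864]
orientation: [0.578, 0.407, -0.578, 0.408]
force: [0.4, 0.8, -1.3]
width: 0.0279
```

```bash
python3 - <<'E'
from bez import *
im=grab('wrist','w16.png'); s=im['state']; print(s['tool_pos'],s['orientation'])
im=grab('top'); crop(im,250,150,350,230,7,'t16.png')
im=grab('side'); crop(im,220,120,340,220,6,'s16.png')
E
```

```text
[ 0.4323764  -0.21080316  0.1863582 ] [ 0.57806259  0.40658132 -0.57789595  0.40813177]
```

View pics/w16.png

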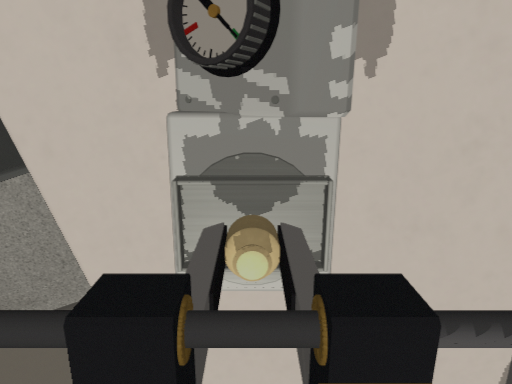

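View pics/s16.png

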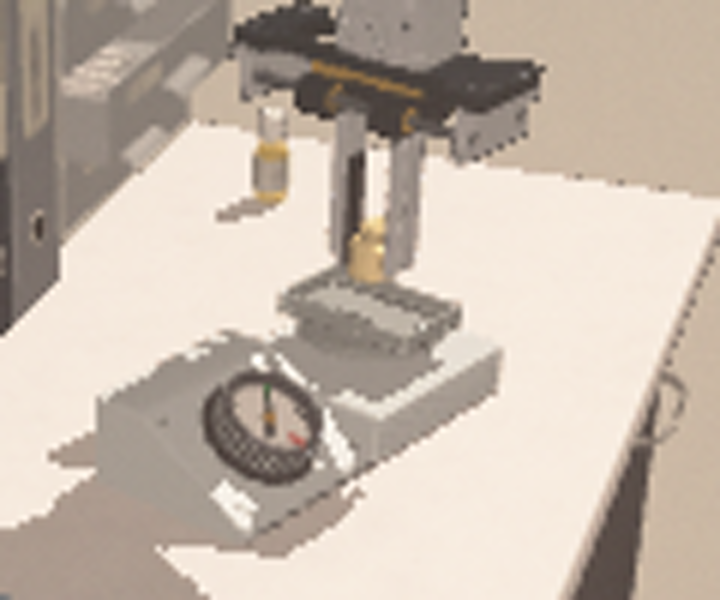

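{"api": "send_rows", "payload": {"increments": [[[0,0,-1],[0,0,0],20],[[0,0,-0.8],[0,0,0],20],[[0,0,-0.6],[0,0,0],20],[[0,0,-0.4],[0,0,0],20],[[0,0,-0.4],[0,0,0],20],[[0,0,-0.3],[0,0,0],20],[[0,0,0],[0,0,0],20],[[0,0,0],[0,0,0],20]]}}

```text
clock: 29.02
tool_pos: [0.432, -0.211, 0.151]
orientation: [-0.578, -0.407, 0.578, -0.408]
force: [-0.7, 1.4, -0.9]
width: 0.0278
```

```bash
python3 - <<'E'
from bez import *
im=grab('wrist','w17.png'); s=im['state']; print(s['tool_pos'],s['force'])
E
```

```text
[ 0.4320239  -0.21099214  0.15098022] [-0.71046813  1.38592944 -0.9176779 ]
```

View pics/w17.png

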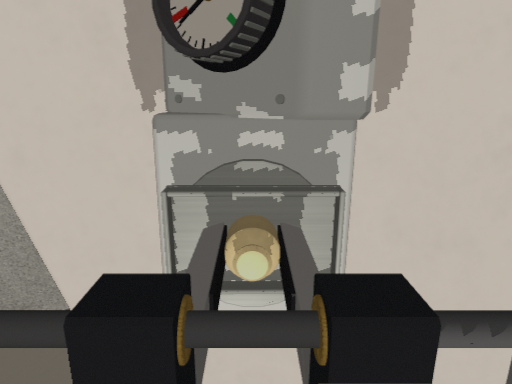

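{"api": "send_rows", "payload": {"increments": [[[0,0,0],[0,0,0],40],[[0,0,0],[0,0,0],48],[[0,0,0],[0,0,0],48],[[0,0,0.5],[0,0,0],48],[[0,0,1.5],[0,0,0],48],[[0,0,3],[0,0,0],48],[[0,0,4],[0,0,0],48],[[0,0,3],[0,0,0],48],[[-1,4,1],[0,0,0.9],60],[[-1,4,0],[0,0,0.9],60],[[-1,2,0],[0,0,0.9],100],[[-0.5,0,0],[0,0,0.9],100],[[0,0,0],[0,0,0.9],100],[[0,0,0],[0,0,0.9],100],[[0,0,0],[0,0,0.9],100],[[0,0,0],[0,0,0.9],100],[[0,0,0],[0,0,0.9],100],[[0,0,0],[0,0,0.9],100],[[0,0,0],[0,0,0.9],100],[[0,0,0],[0,0,0],100]]}}

```text
clock: 31.58
tool_pos: [0.3971, -0.111, 0.2819]
orientation: [0.186, 0.681, -0.186, 0.683]
force: [0.5, 1.0, -0.5]
width: 0.0944
```

```bash
python3 - <<'E'
from bez import *
im=grab('wrist','w18.png'); s=im['state']; print(s['tool_pos'])
crop(im,215,150,365,270,5,'w18c.png')
im=grab('side'); crop(im,200,110,340,220,5,'s18.png')
im=grab('top','t18.png'); crop(im,220,150,350,230,6,'t18c.png')
E
```

```text
[ 0.39708329 -0.1110053   0.2818667 ]
```

View pics/w18.png

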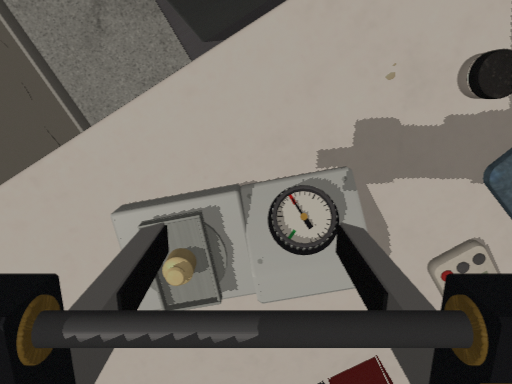

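View pics/w18c.png

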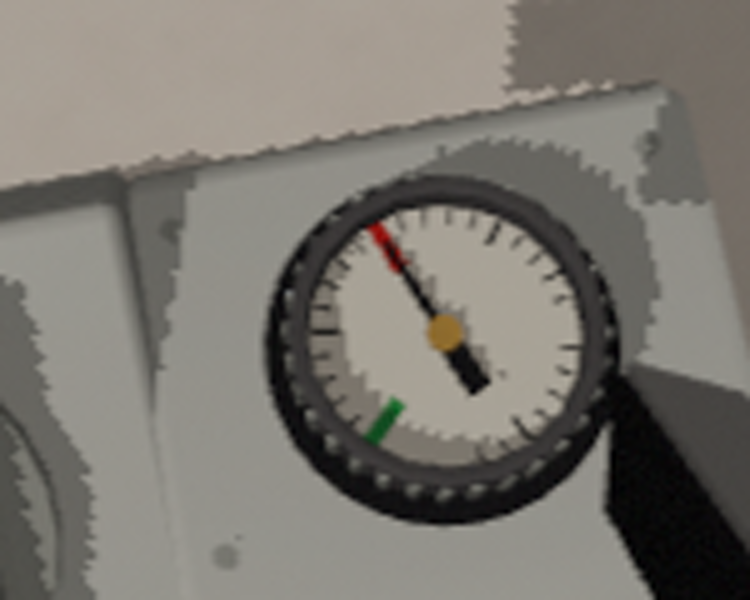

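View pics/s18.png

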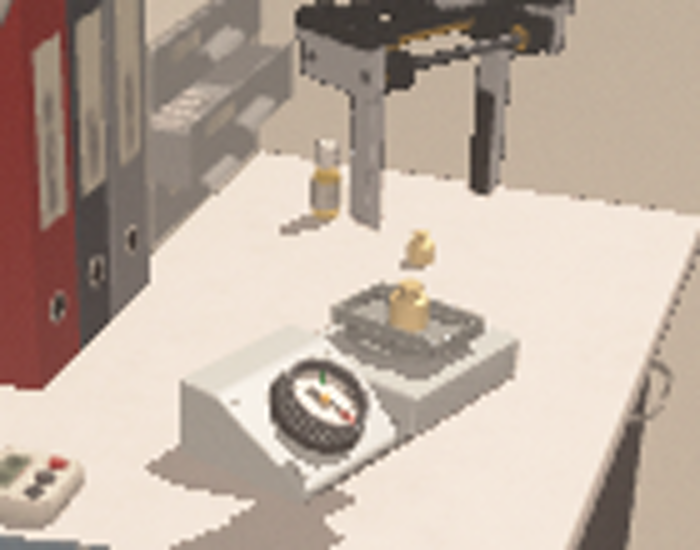

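View pics/t18.png

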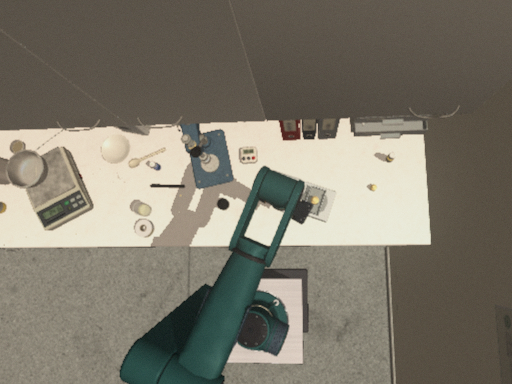

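```bash
python3 -c "
from h import *
print(order.job_done())"
```

```text
the job is handed in; nothing more can be done
None
```

The job is done and handed in at about 32 s on the robot's clock, against the 72 s limit.

- **Jar:** it stands upright on the worktop near (0.424, 0.133).
- **Tray:** it lies flat on the platform, about 1 mm from its middle by my measurement.
- **Bezel:** I turned it about 0.93 rad clockwise with only the tray on. After letting go, the pointer lay centred on the green zero mark.
- **Larger brass weight:** I told it from the smaller one by its measured size, about 29 mm across and 33.5 mm high. It stands upright in the middle of the tray.

The last pictures show the pointer on the red check mark, the other things apparently where they stood, and the gripper clear of everything.

Early estimates of the turn still needed differed slightly because the needle sits above the dial (0.93 to 0.97 rad). I settled this by checking the needle against the green mark in the wrist camera, both while gripping the bezel and after release. No check failed at the end. Two calls were refused because I had typed a value out of range, and nothing moved in either case.

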